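# Check the score counter's battery contact

### The job

Take the yellow tester out of its wooden stand, lever the blue battery cover of the score counter right open with the tester's blade (not with the gripper), then hold the tester upright with its tip on the middle of the red-ringed brass contact and press it gently about half way down. Finish while still holding it there; do not press the black-ringed contact, and leave the cup, the remote control and the marker pen alone.

Things in the scene. Friction and masses are not known exactly. Their poses are not given: they have to be found in the camera images.
- counter: Grey score counter, fixed. Origin: centre of the underside of its battery compartment, 100 (x) by 120 (y) by 50 mm high, walls and floor 5 mm, under the blue cover. +z up; -x is its front, turned to the robot's right. A 50 mm wide, 40 mm high wing with screen and buttons adjoins on the +y side. Two battery cells lie in the compartment's back half (x 8 to 40 mm, tops 19 mm above the underside).
- cover (a joint): Hinge angle of the blue battery cover, rad: 0 closed, 1.57 standing upright, 1.75 at its stop; it may start slightly ajar. A stiff friction hinge (0.06 N m) keeps the cover wherever it is left; under 1.5 N at its free edge moves it.
- cover_hinge (a point): Middle of the cover's hinge line, which runs along the counter's y at its back (counter x +50 mm, z 50 mm, level with the cover's underside).
- cover_edge (a point): Middle of the cover's free front edge, on its underside; moves with the cover. The cover is a flat plate, 115 mm from hinge to free edge, 120 mm wide, 4 mm thick, with a white strip on top near the free edge. Closed, it overhangs the compartment's front wall by 15 mm, its underside 50 mm above the table, with free space below the overhang.
- tester: Loose yellow tester, about 60 g, 153 mm long, standing tip down in the stand. Origin at the blade's tip; z runs from tip to handle. Steel blade z 0 to 45 mm, 4 mm thick along x, 12 mm wide along y; round shank 8 mm thick up to z 80 mm; square handle 20 by 20 mm (sides along x and y) from z 80 to 150 mm; 3 mm cap.
- tester_tip (a point): The tester's tip: middle of the end of its blade.
- stand: Light wooden block 60 by 60 by 90 mm high, fixed. Origin: centre of its underside. The tester hangs in its 16 mm round, vertical through hole, the handle's shoulder resting on the block's top; it is drawn straight up, 80 mm to clear the block.
- red_top (a point): Centre of the top of the brass contact in the middle of a red disc (36 mm across) in the compartment: a sprung vertical plunger, 18 mm in diameter, top 27 mm above the counter's underside at rest. It and the black one stand 56 mm apart along the counter's y, 20 mm in front of the compartment's centre; either may be on either side.
- red_contact (a joint): How far the red-ringed contact is pressed down, m: 0 at rest, 0.012 at its stop. Spring: 0.9 N to start, about 2.7 N half way, 4.5 N at the stop.
- black_top (a point): Centre of the top of the identical brass contact in the black disc; not to be pressed.
- black_contact (a joint): How far the black-ringed contact is pressed down, m.
- cup: Yellow cup, 72 mm across, 90 mm high, standing. Origin: centre of its underside.
- remote: Black remote control lying flat, 45 by 150 by 18 mm (x, y, z). Origin: centre of its underside.
- marker: Marker pen, white with a blue cap, standing on end, 23 mm in diameter, 130 mm high. Origin: centre of its underside.
Not all that is in view belongs to the job. There is more than one size of the tester; the job needs the middle-sized.

How it is judged:
By the outcome, as a careful person would: the job done as asked, in the order asked, and still so for the second after the job is handed in, while the arm keeps its last pose, push and grip.
It also fails if it takes over 50 s, if anything falls off the work surface, if the arm or the gripper's body presses on something with over 40 N, if the wrist force passes 120 N, or if a joint passes its speed limit or range.

### The arm

A 6-joint arm with a two-finger parallel gripper is mounted at the origin on the work surface. World frame = base frame: x ahead of the robot, y to its left, z up, the work surface at z = 0. Lengths are in m, angles in rad, forces in N, time in s.
With the tool pointing down it reaches from about 0.375 to 0.9 m from the base axis. Payload 3.1 kg.
Tool frame: the origin (TCP) lies at the very end of the fingers, on their centre line; the grasp point (between the pads) lies 19 mm behind it; z points along the fingers, y is the line along which they close (so a half turn about z gives the same grasp; the last joint's range is limited). The gripper opens to 85 mm and grips with 20 to 120 N. Pads are 22 mm wide; open, the fingers measure 114 mm over their backs; the gripper's body (76 mm by 85 mm) begins 54 mm behind the grasp point. The pads swing forward as they close: fully open they stand 13 mm farther back than shut.
Start: joints at [-1.29, 0.527, 1.433, -0, 1.181, -0.178], TCP at [0.277, -0.56, 0.231] pointing down, gripper open.
Joint ranges: [-3.08, 3.08], [-0.75, 2.2], [0.22, 2.44], [-1.43, 4.57], [0, 2.65], [-2.85, 2.85]. Speed limits (rad/s): [2.79, 2.79, 3.14, 3.14, 3.14, 3.14].

### API

Orientations are given as a unit quaternion [x, y, z, w].
In Python, from station import sense, snapshot, camera_params, sign_off gives the robot as it stands.
- The arm moves only by the shell command python3 -m handwheel 'ROWS' [OPENING] [FORCE]. ROWS is JSON, a list that holds one entry, the list of rows, each a list of 4 numbers: the shift along the tool's x, y, z in units of 25 mm (1.0 is 25 mm), then the turn about the tool's z in units of 6 degrees (1.0 is 6 degrees). A call has 1 to 20 rows; each row shifts and turns the commanded pose from where the row before left it, along the tool's axes as they then stand; what a row does not reach is not made up. A row lasts 1/8 s, in which the tool goes at most 62.5 mm and 10.7 degrees, less where a joint would pass 70% of its speed; a pose out of reach is approached as far as the arm can. A call is refused whole if a number of a shift passes 1 or a number of a turn 1, either way. A call with a gripper value outside its range is refused whole. OPENING is the finger opening in mm, from 0 to 85.4, set as the call begins (- or left out, the last holds). The fingers move at their own pace and stop on an object; FORCE is the grip in N (left out, the last holds). Time passes only in rows, so rows that do not move let the fingers close. It gives the time, the measured TCP pose, the force, the opening and the grip force at its end, in the units of the state.
- sense(): the state, without advancing time (a new reading comes with each control period).
- snapshot(name): name is "scene" or "side" or "wrist"; returns (picture, depth): 384x512x3 uint8, red, green, blue; 384x512 float32, m along the optical axis (not along the pixel's ray), 0 where there is no reading.
- camera_params(name): a dict with "mtx" (3x3 intrinsics, pixels), "extrinsics" (4x4, takes a point from camera to world coordinates); the wrist camera has in their place "hand_eye" (4x4, takes a point from camera to tool coordinates, whose origin is the TCP and whose axes are the flange's). Camera axes: x right, y up, looking along -z (the intrinsics and any distortion apply to the point x, -y, -z); pixel columns grow to the right and rows downward; lengths in m; the calibration is good to about 2 mm. A picture is of the moment at which its call begins: read the wrist's pose just before it. camera_params takes no time and is no camera call.
- sign_off(): hands the job in; it is judged then, once.
The state is a dict: "t": time; "q": joint angles; "qd": joint speeds; "tau": joint torques, N m; "tcp_pos": TCP position; "tool_rot": TCP orientation; "force": force on the tool from outside, world axes, zero at the start; "ft_torque": the same for the moment, N m; "finger_gap": opening from 0.0 (shut) to 1.0 (fully open); "gripper_force": force on a finger pad.
Only numpy, scipy, OpenCV 4.12 (cv2) and the standard library are available. Lean on these libraries where they do the work, as an engineer would, in place of code of your own. Each camera call takes 0.05 s, during which the arm holds its last target. There are 200 camera calls.

## Working session

There is one attempt and no reset: what is moved stays moved. The work goes in short steps, Python scripts to look and compute and a shell command to move; the robot and the scene stay as the last step left them, time stands still between calls to the robot, and variables do not carry over. Pictures are saved under pics/ and viewed, at most 10 in all, crops included, and the job is handed in when it is done.

```bash
ls; mkdir -p pics; cat > h.py <<'E'
import numpy as np, cv2
from station import sense, snapshot, camera_params
from scipy.spatial.transform import Rotation as R
def ext(name,s=None):
    p=camera_params(name)
    if name!='wrist': return np.array(p['mtx']),np.array(p['extrinsics']),p
    s=s or sense(); T=np.eye(4);T[:3,:3]=R.from_quat(s['tool_rot']).as_matrix();T[:3,3]=s['tcp_pos']
    return np.array(p['mtx']),T@np.array(p['hand_eye']),p
def ray(K,E,u,v):
    d=np.array([(u-K[0,2])/K[0,0],-(v-K[1,2])/K[1,1],-1.]); return E[:3,3],E[:3,:3]@d
def onz(K,E,u,v,z):
    o,d=ray(K,E,u,v); return o+d*(z-o[2])/d[2]
def cloud(K,E,dep):
    v,u=np.mgrid[:dep.shape[0],:dep.shape[1]]
    c=np.stack([(u-K[0,2])/K[0,0]*dep,-(v-K[1,2])/K[1,1]*dep,-dep],-1)
    return c@E[:3,:3].T+E[:3,3]
E
python3 - <<'E'
from h import *
s=sense();print(s)
for n in ['scene','side','wrist']:
    K,E,p=ext(n); print(n,p)
    im,d=snapshot(n); cv2.imwrite(f'pics/{n}0.png',im[...,::-1]); np.savez(f'{n}0.npz',im=im,d=d,K=K,E=E)
E
```

```text
pics
{'t': 0.0, 'q': array([-1.28947802e+00,  5.28434810e-01,  1.43391342e+00, -1.82770256e-05,
        1.18140040e+00, -1.78499202e-01]), 'qd': array([ 9.43359282e-05, -2.49953647e-04,  3.25468869e-04, -1.79561104e-03,
        5.45065026e-04, -5.93570861e-04]), 'tau': array([-4.43216459e-05, -4.42350948e+01, -1.78026778e+01, -2.44444946e-04,
        8.41032481e-03,  1.74657877e-06]), 'tcp_pos': array([ 0.277184  , -0.55936772,  0.23034935]), 'tool_rot': array([ 9.73685834e-01,  2.27891935e-01, -6.38337552e-05, -1.07612566e-03]), 'force': array([0.84279405, 0.96265539, 0.04300858]), 'ft_torque': array([-0.01080373, -0.04242918,  0.03312641]), 'gripper_force': 0.0, 'finger_gap': 1.000980245671522}
scene {'mtx': array([[372.45282946,   0.        , 257.02812244],
       [  0.        , 372.45282946, 193.3275765 ],
       [  0.        ,   0.        ,   1.        ]]), 'extrinsics': array([[ 0.42997128, -0.68092759,  0.59284257,  1.15910309],
       [ 0.90275033,  0.33363893, -0.27152699, -0.23214989],
       [-0.01290515,  0.65193763,  0.75816276,  0.7853986 ],
       [ 0.        ,  0.    
[... 285 characters left out ...]
[-0.69675901, -0.43355856,  0.57144891,  0.49249435],
       [-0.01640105,  0.80608167,  0.591577  ,  0.53497665],
       [ 0.        ,  0.        ,  0.        ,  1.        ]])}
wrist {'mtx': array([[278.14524431,   0.        , 254.22824238],
       [  0.        , 278.14524431, 193.60367184],
       [  0.        ,   0.        ,   1.        ]]), 'hand_eye': array([[ 8.26898505e-04,  9.49900358e-01,  3.12551797e-01,
         8.06270975e-02],
       [ 9.99999424e-01, -5.71581855e-04, -9.08496517e-04,
        -7.30780068e-04],
       [-6.84332230e-04,  3.12552369e-01, -9.49900283e-01,
        -1.42129755e-01],
       [ 0.00000000e+00,  0.00000000e+00,  0.00000000e+00,
         1.00000000e+00]])}
```

View pics/scene0.png

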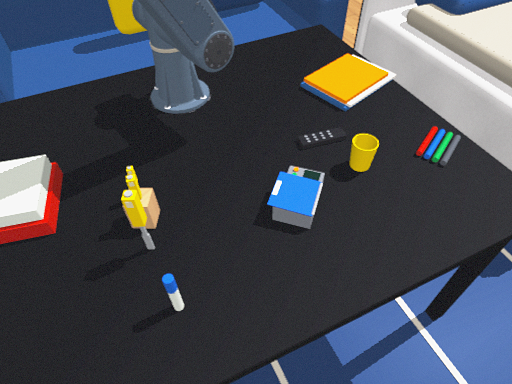

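View pics/side0.png

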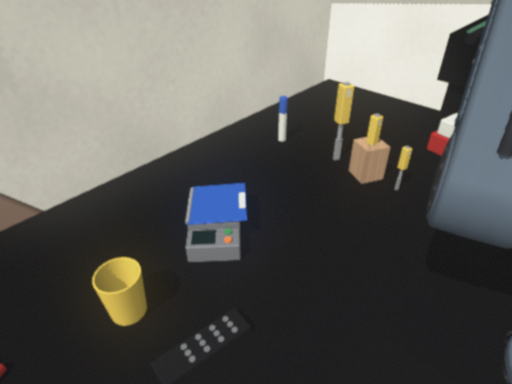

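The side picture shows three yellow handles. The large one at (343,103) stands free, the middle one at (374,130) is in the wooden block, and the small one at (404,158) stands free. The yellow cup is at (122,290). In the scene view the same handles are stacked near (132,205), (133,190) and (130,172). I choose the one in the block, side (374,130). The counter is at side (215,220), the marker at (283,118) and the remote at (200,345).

```bash
cat > m.py <<'E'
from h import *
a=np.load('side0.npz');b=np.load('scene0.npz')
C={}
for n,f in (('side',a),('scene',b)):
    P=cloud(f['K'],f['E'],f['d']);hsv=cv2.cvtColor(f['im'],cv2.COLOR_RGB2HSV);h,s,v=[hsv[...,i].astype(int) for i in range(3)]
    ok=f['d']>0
    M={'yel':(h>18)&(h<32)&(s>150)&(v>90),'wood':(h>5)&(h<20)&(s>50)&(s<170)&(v>90),'blue':(h>100)&(h<120)&(s>150)&(v>60)}
    for k,m in M.items():
        m=(m&ok).astype(np.uint8)
        nn,l,st,ce=cv2.connectedComponentsWithStats(m)
        for i in range(1,nn):
            if st[i,4]<60: continue
            p=P[l==i]
            if np.median(p[:,2])<0.005 or abs(np.median(p[:,1]))>1: continue
            print(n,k,st[i],'med',np.median(p,0).round(3),'lo',np.percentile(p,3,0).round(3),'hi',np.percentile(p,97,0).round(3))
    # cover plane & rectangle
    m=M['blue']&ok&(P[...,2]>.045)&(P[...,2]<.13)&(P[...,1]>-.3)
    cs,_=cv2.findContours(m.astype(np.uint8),0,2);c=max(cs,key=cv2.contourArea)
    mm=np.zeros(m.shape,np.uint8);cv2.drawContours(mm,[c],-1,1,-1);p=P[(mm>0)&m]
    cen=p.mean(0);_,_,V=np.linalg.svd(p-cen);nrm=V[2]*np.sign(V[2][2]);print(n,'cover n',nrm.round(3),'c',cen.round(3))
    r=cv2.boxPoints(cv2.minAreaRect(p[:,:2].astype(np.float32)*1000));print(r.round(0).tolist())
    # wood top
    ap=cv2.approxPolyDP(c,4,True)[:,0];
    for u,w in ap:
        o,d=ray(f['K'],f['E'],u,w);t=((cen-o)@nrm)/(d@nrm);print((u,w),(o+t*d).round(3))
im=a['im'][60:270,170:450];cv2.imwrite('pics/c1.png',cv2.resize(im,(800,600),interpolation=cv2.INTER_CUBIC)[...,::-1])
E
python3 m.py
```

```text
side yel [368 119   9  25 148] med [ 0.495 -0.243  0.122] lo [ 0.486 -0.246  0.099] hi [ 0.503 -0.24   0.15 ]
side yel [398 148  11  21 126] med [ 0.41  -0.242  0.086] lo [ 0.403 -0.247  0.066] hi [ 0.418 -0.238  0.11 ]
side yel [  92  257   53   69 2312] med [0.567 0.371 0.061] lo [0.541 0.337 0.008] hi [0.608 0.4   0.091]
side wood [ 349  136   42   48 1453] med [ 0.481 -0.234  0.054] lo [ 0.456 -0.328  0.001] hi [ 0.549 -0.213  0.091]
side blue [280  97   6  15  69] med [ 0.76  -0.239  0.113] lo [ 0.754 -0.247  0.094] hi [ 0.767 -0.236  0.13 ]
side blue [ 188  183   60   41 1886] med [0.627 0.121 0.057] lo [0.561 0.049 0.053] hi [0.698 0.179 0.06 ]
side cover n [0.035 0.035 0.999] c [0.625 0.122 0.057]
[[544.0, 119.0], [631.0, 34.0], [709.0, 114.0], [622.0, 199.0]]
(np.int32(245), np.int32(185)) [0.626 0.04  0.06 ]
(np.int32(194), np.int32(187)) [0.707 0.116 0.054]
(np.int32(188), np.int32(223)) [0.624 0.197 0.054]
(np.int32(246), np.int32(220)) [0.544 0.119 0.06 ]
(np.int32(246), np.int32(209)) [0.567 0.096 0.06 ]
(np.int32(237), np.int32(208)) [0.583 0.105 0.059]
(np.int32(236),
[... 577 characters left out ...]
scene blue [423 128  23  31 237] med [0.614 0.615 0.016] lo [ 0.571  0.561 -0.001] hi [0.646 0.685 0.02 ]
scene blue [ 267  171   54   46 1487] med [0.632 0.117 0.057] lo [0.563 0.054 0.043] hi [0.693 0.18  0.06 ]
scene blue [162 273  16  20 235] med [ 0.773 -0.248  0.12 ] lo [ 0.677 -0.263 -0.001] hi [ 0.778 -0.237  0.131]
scene cover n [0.035 0.033 0.999] c [0.633 0.117 0.057]
[[545.0, 118.0], [636.0, 34.0], [712.0, 116.0], [621.0, 200.0]]
(np.int32(280), np.int32(172)) [0.55  0.116 0.06 ]
(np.int32(282), np.int32(183)) [0.587 0.103 0.059]
(np.int32(268), np.int32(204)) [0.635 0.037 0.059]
(np.int32(310), np.int32(216)) [0.711 0.115 0.054]
(np.int32(320), np.int32(182)) [0.625 0.197 0.054]
```

View pics/c1.png

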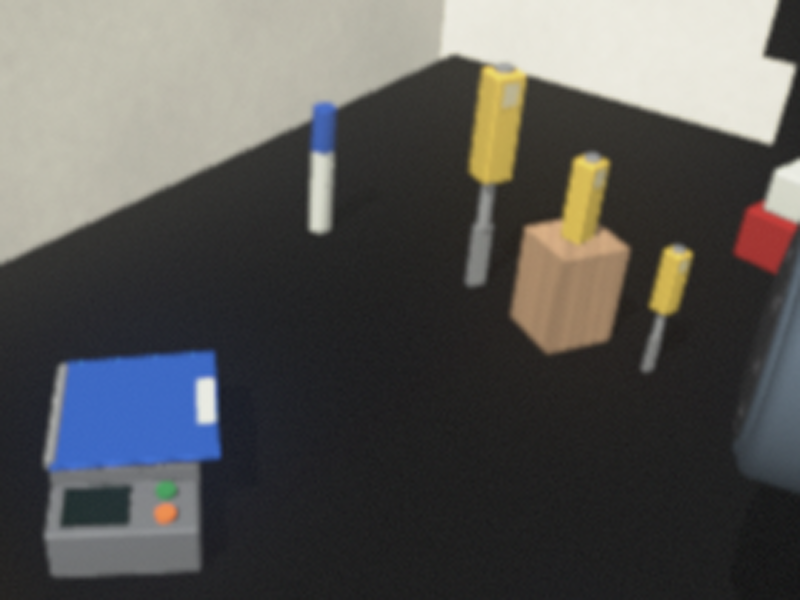

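The crop confirms that the handle in the wooden block, at crop (586,197), is the middle-sized tester. The large one is at (497,125) and the small one at (671,280). The cover is slightly ajar, with its free edge (white strip) facing the robot's right. I'll hover over the stand to measure the tester's yaw.

```bash
python3 -m handwheel '[[[1,-0.5,-0.5,0],[1,-0.5,-0.5,0],[1,-0.5,-0.5,0],[1,-0.5,-0.5,0],[1,-0.5,-0.5,0],[1,-0.5,-0.5,0],[1,-0.5,-0.5,0],[1,-0.5,0,0],[1,-0.5,0,0],[1,-0.5,0,0],[1,-0.5,0,0],[1,-0.5,0,0],[1,-0.5,0,0],[0.4,-0.85,0,0],[0,0,0,0],[0,0,0,0]]]' 85
cat > w.py <<'E'
from h import *
import sys
n=sys.argv[1]
s=sense();K,E,p=ext('wrist',s);im,d=snapshot('wrist')
print(s['tcp_pos'],R.from_quat(s['tool_rot']).as_matrix()[:,0].round(3),s['force'].round(1))
np.savez(n+'.npz',im=im,d=d,K=K,E=E);cv2.imwrite(f'pics/{n}.png',im[...,::-1])
hsv=cv2.cvtColor(im,cv2.COLOR_RGB2HSV);P=cloud(K,E,d)
m=((hsv[...,0]>18)&(hsv[...,0]<32)&(hsv[...,1]>140)&(hsv[...,2]>80)).astype(np.uint8)
nn,l,st,_=cv2.connectedComponentsWithStats(m)
for i in range(1,nn):
    if st[i,4]<60: continue
    q=P[(l==i)&(d>0)];print(st[i],np.median(q,0).round(3),q.min(0).round(3),q.max(0).round(3))
    t=q[q[:,2]>np.percentile(q[:,2],99)-.006];r=cv2.minAreaRect(t[:,:2].astype(np.float32)*1000);print('top',len(t),r)
E
python3 w.py w1
```

```text
t: 2.15
tcp_pos: [0.4956, -0.2467, 0.3191]
tool_rot: [0.974, 0.228, -0.0, 0.0]
force: [0.8, 1.1, 0.2]
finger_gap: 0.996
gripper_force: 0.0
[ 0.49560424 -0.24674525  0.31912336] [ 0.896  0.444 -0.   ] [0.8 1.1 0.2]
[229 206   8  18  63] [ 0.417 -0.251  0.081] [ 0.365 -0.272 -0.002] [ 0.419 -0.244  0.108]
top 4 ((415.000732421875, -255.95469665527344), (1.454996943473816, 1.0192019939422607), 41.57640838623047)
```

View pics/w1.png

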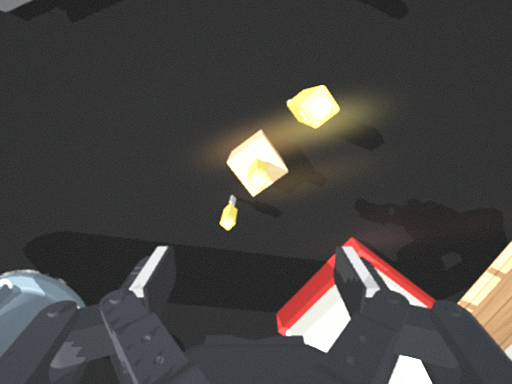

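The wrist picture shows the wooden block at (258,163) with the middle handle in it at about (259,172). The large tester is at (315,105) and the small one at (229,213). Next I'll measure by depth.

```bash
cat > ww.py <<'E'
from h import *
import sys
f=np.load(sys.argv[1]+'.npz');P=cloud(f['K'],f['E'],f['d'])
near=(np.hypot(P[...,0]-.495,P[...,1]+.247)<.05)&(f['d']>0)
for lo,hi in ((.154,.172),(.084,.096)):
    m=near&(P[...,2]>lo)&(P[...,2]<hi);q=P[m]
    print(lo,m.sum(),np.median(q,0).round(4),cv2.minAreaRect(q[:,:2].astype(np.float32)*1000))
    v,u=np.nonzero(m);print(u.min(),u.max(),v.min(),v.max())
im=f['im'][125:215,210:310];cv2.imwrite('pics/%sc.png'%sys.argv[1],cv2.resize((im/255.)**1.6*255,(660,594),interpolation=cv2.INTER_CUBIC)[...,::-1])
E
python3 ww.py w1
```

```text
0.154 315 [ 0.4963 -0.251   0.1596] ((495.15155029296875, -251.70425415039062), (20.030033111572266, 20.57868003845215), 79.5221939086914)
247 269 168 190
0.084 1401 [ 0.503  -0.2448  0.0894] ((494.933349609375, -251.936279296875), (60.34206771850586, 60.28168869018555), 62.502017974853516)
227 288 136 195[ WARN:0@0.599] global loadsave.cpp:1063 imwrite_ Unsupported depth image for selected encoder is fallbacked to CV_8U.
```

View pics/w1c.png

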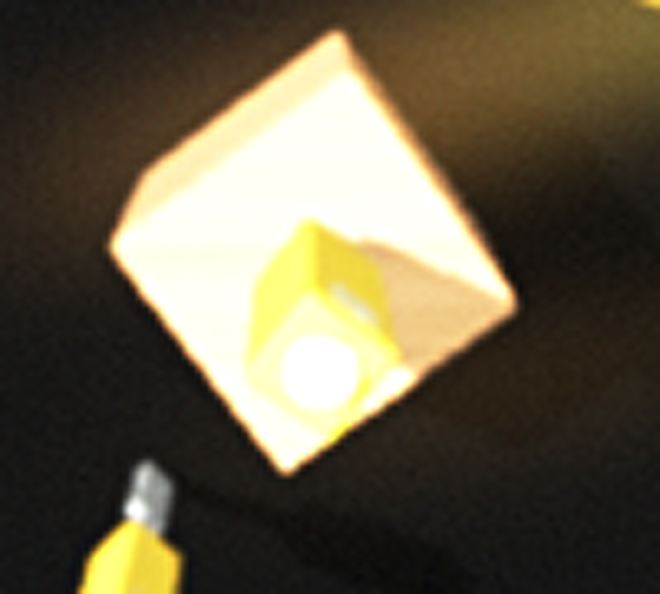

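```bash
python3 -m handwheel '[[[0,0.2,0,0.94],[0,0,0,0.94],[0,0,0,0.94],[0,0,0,0.94],[0,0,0,0.94],[0,0,0,0.94],[0,0,0,0.94],[0,0,0.9,0],[0,0,0.9,0],[0,0,0.9,0],[0,0,0.9,0],[0,0,0.9,0],[0,0,0.9,0],[0,0,0.9,0],[0,0,0.9,0],[0,0,0.9,0],[0,0,0,0]]]' 60 && python3 -m handwheel '[[[0,0,0,0],[0,0,0,0],[0,0,0,0],[0,0,0,0],[0,0,0,0],[0,0,0,0]]]' 0 70
```

```text
t: 4.32
tcp_pos: [0.497, -0.2515, 0.1148]
tool_rot: [0.993, -0.115, -0.002, -0.001]
force: [-0.3, 0.4, 0.0]
finger_gap: 0.702
gripper_force: 0.0
t: 5.08
tcp_pos: [0.4988, -0.2518, 0.1173]
tool_rot: [0.993, -0.114, 0.001, 0.001]
force: [-0.7, -0.7, 6.1]
finger_gap: 0.227
gripper_force: 68.5
```

```bash
python3 -m handwheel '[[[0,0,-0.5,0],[0,0,-1,0],[0,0,-1,0],[0,0,-1,0],[0,0,-1,0],[0,0,-0.5,0],[0,0,0,0],[0,0,0,0]]]'
cat > s.py <<'E'
from h import *
import sys
n=sys.argv[1];s=sense();print(s['t'],s['tcp_pos'].round(4),s['q'].round(2),s['force'].round(1),'xaxis',R.from_quat(s['tool_rot']).as_matrix()[:,0].round(3))
w=[]
for c in ('side','scene'):
    im,d=snapshot(c);K,E,p=ext(c);np.savez(f'{c}_{n}.npz',im=im,d=d,K=K,E=E)
    q=[]
    for z in (-.105,.03):
        x=np.linalg.inv(E)@np.append(s['tcp_pos']+[0,0,z],1);q.append((int(K[0,2]+K[0,0]*x[0]/-x[2]),int(K[1,2]-K[1,1]*x[1]/-x[2])))
    (u,v)=np.mean(q,0).astype(int);u0=min(max(u-60,0),392);v0=min(max(v-80,0),224)
    print(c,q,'crop',u0,v0);w.append(cv2.resize(im[v0:v0+160,u0:u0+120],(400,533),interpolation=cv2.INTER_CUBIC))
cv2.imwrite(f'pics/s_{n}.png',np.hstack(w)[...,::-1])
E
python3 s.py a
```

```text
t: 6.08
tcp_pos: [0.4976, -0.2506, 0.2404]
tool_rot: [0.993, -0.114, -0.001, -0.001]
force: [0.2, 0.2, -0.5]
finger_gap: 0.228
gripper_force: 68.8
6.075 [ 0.4976 -0.2506  0.2404] [-0.67  0.43  1.59  0.    1.12  1.13] [ 0.2  0.2 -0.5] xaxis [ 0.974 -0.227 -0.002]
side [(373, 125), (384, 67)] crop 318 16
scene [(133, 184), (115, 141)] crop 64 82
```

View pics/s_a.png

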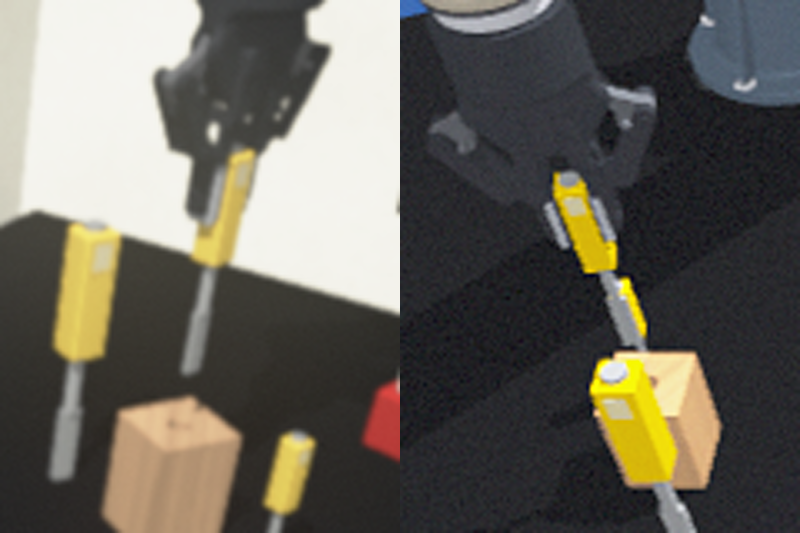

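The picture shows the tester out of the stand, held between the pads. It's upright, with the blade at crop (195,340) on the left and (625,310) on the right. I'll measure the blade's width direction and tip with the wrist depth.

```bash
cat > t.py <<'E'
from h import *
s=sense();K,E,p=ext('wrist',s);im,d=snapshot('wrist')
T=np.eye(4);T[:3,:3]=R.from_quat(s['tool_rot']).as_matrix();T[:3,3]=s['tcp_pos'];H=np.linalg.inv(T)@E
P=cloud(K,H,d);m=(d>0)&(np.hypot(P[...,0],P[...,1])<.03)&(P[...,2]>.0)&(P[...,2]<.13)
for z in np.arange(.0,.12,.006):
    k=m&(abs(P[...,2]-z)<.003)
    if k.sum()>3:
        q=P[k];print(z.round(3),k.sum(),'x',q[:,0].min().round(4),q[:,0].max().round(4),'y',q[:,1].min().round(4),q[:,1].max().round(4),q[:,1].mean().round(4))
print(P[m][:,2].max())
E
python3 t.py
```

```text
0.0 79 x 0.0048 0.0065 y -0.01 0.009 -0.0007
0.006 152 x 0.0037 0.0067 y -0.0103 0.0093 -0.0005
0.012 141 x 0.0038 0.0065 y -0.01 0.0097 -0.0
0.018 124 x 0.0039 0.0067 y -0.0103 0.0094 -0.0004
0.024 81 x 0.0041 0.0062 y -0.0099 0.0096 -0.0003
0.042 23 x -0.0014 0.0001 y -0.003 0.0028 0.0
0.048 31 x -0.0031 -0.0001 y -0.0038 0.0037 -0.0001
0.054 37 x -0.0031 0.0001 y -0.0039 0.0038 -0.0001
0.06 40 x -0.0061 0.0002 y -0.0056 0.0056 -0.0001
0.066 41 x -0.0067 -0.0004 y -0.0056 0.0057 0.0002
0.072 35 x -0.0026 -0.0018 y -0.0058 0.0058 -0.0002
0.078 39 x -0.0029 -0.0018 y -0.0059 0.006 0.0004
0.084 28 x -0.0028 -0.002 y -0.0059 0.0053 -0.0003
0.09 30 x -0.0027 -0.0018 y -0.0053 0.0055 0.0
0.096 28 x -0.0026 -0.0021 y -0.0053 0.0055 0.0003
0.102 30 x -0.0026 -0.0021 y -0.0054 0.0057 -0.0
0.108 16 x -0.0029 -0.002 y -0.0055 0.0058 0.0001
0.10930043484647545
```

```bash
python3 -m handwheel '[[[0,-0.9,0,0],[0,-0.9,0,0],[0,-0.9,0,0],[0,-0.9,0,0],[0,-0.9,0,0],[0,-0.9,0,0],[0,-0.9,0,0],[0,-0.9,0,0],[0,-0.9,0,0],[0,-0.9,0,0],[0,-0.9,0,0],[0,-0.9,0,0],[0,-0.9,0,0],[0.2,-0.9,0,0],[0,0,0,0.87],[0,0,0,0.87],[0,0,0,0.87],[0,0,0,0.87],[0,0,0,0.87],[0,0,0,0.87]]]'
cat > g.py <<'E'
# where things stand in the counter frame (mm) and tool-axis yaw
from h import *
yaw=np.radians(45.5);ex=np.array([np.cos(yaw),np.sin(yaw)]);ey=np.array([-ex[1],ex[0]]);O=np.array([.632,.122])
s=sense();M=R.from_quat(s['tool_rot']).as_matrix();tip=s['tcp_pos']+M@[-.004,0,.109]
d=tip[:2]-O;print('t',s['t'],'tip counter xy',(1000*d@ex).round(1),(1000*d@ey).round(1),'z',(1000*tip[2]).round(1),'tooly yaw',np.degrees(np.arctan2(M[1,1],M[0,1])).round(2),'F ctr',(s['force'][:2]@ex).round(2),(s['force'][:2]@ey).round(2),s['force'][2].round(2),'q',s['q'].round(2))
E
python3 g.py; python3 t.py|tail -5
```

```text
t: 8.72
tcp_pos: [0.5744, 0.0544, 0.2405]
tool_rot: [0.925, -0.38, -0.001, 0.0]
force: [0.8, 0.7, -0.4]
finger_gap: 0.222
gripper_force: 68.8
t 8.725 tip counter xy -88.7 -2.1 z 131.5 tooly yaw -134.63 F ctr 1.04 -0.09 -0.43 q [-0.1   0.45  1.54  0.    1.15  2.25]
0.09 26 x -0.0031 -0.0022 y -0.0051 0.0055 -0.0004
0.096 33 x -0.0031 -0.0023 y -0.0052 0.0057 0.0005
0.102 27 x -0.003 -0.0023 y -0.0054 0.0059 0.0004
0.108 16 x -0.0031 -0.0024 y -0.0054 0.006 0.0
0.10889474481287248
```

```bash
cat > cov.py <<'E'
from h import *
yaw=np.radians(45.5);ex=np.array([np.cos(yaw),np.sin(yaw)]);ey=np.array([-ex[1],ex[0]]);O=np.array([.632,.122])
s=sense();K,E,p=ext('wrist',s);im,d=snapshot('wrist');hsv=cv2.cvtColor(im,cv2.COLOR_RGB2HSV);P=cloud(K,E,d)
m=(hsv[...,0]>100)&(hsv[...,0]<120)&(hsv[...,1]>120)&(d>0)&(P[...,2]>.04)&(P[...,2]<.2)
q=P[m];c=np.stack([(q[:,:2]-O)@ex,(q[:,:2]-O)@ey,q[:,2]],-1)*1000;print(len(c),np.percentile(c,[1,50,99],0).round(1),cv2.minAreaRect(c[:,:2].astype(np.float32)))
a=np.polyfit(c[:,0],c[:,2],1);print('slope',a,'z at x=-65',np.polyval(a,-65))
E
python3 cov.py; python3 -m handwheel '[[[0,0,1,0],[0,0,1,0],[0,0,1,0],[0,0,1,0],[0,0,0.5,0],[0,0,0.55,0.15],[0,0,0,0],[0,0,0,0]]]'; python3 g.py
```

```text
211 [[-64.2 -60.2  40.5]
 [-46.  -55.7  56.9]
 [ 51.8  67.8  59.7]] ((-6.196037292480469, 4.005073547363281), (114.95259094238281, 127.21126556396484), 0.9980458617210388)
slope [-0.07964511 52.94179093] z at x=-65 58.11872336280709
t: 9.82
tcp_pos: [0.5753, 0.0544, 0.1156]
tool_rot: [0.923, -0.385, 0.001, -0.0]
force: [-0.0, -0.6, -1.0]
finger_gap: 0.226
gripper_force: 68.8
t 9.825 tip counter xy -87.8 -3.1 z 6.6 tooly yaw -135.34 F ctr -0.45 -0.44 -0.96 q [-0.1   0.62  1.65 -0.    0.87  2.26]
```

```bash
python3 -m handwheel '[[[0,-0.2,0,0],[0,-0.2,0,0],[0,-0.2,0,0],[0,-0.1,0,0],[0,-0.08,0,0],[0,0,0,0]]]'; python3 g.py;  python3 -m handwheel '[[[0,-0.06,0,0],[0,-0.06,0,0],[0,0,0,0]]]'; python3 g.py
```

```text
t: 10.58
tcp_pos: [0.5886, 0.0682, 0.115]
tool_rot: [0.923, -0.385, -0.0, 0.0]
force: [-0.0, -0.0, -0.4]
finger_gap: 0.222
gripper_force: 68.8
t 10.575 tip counter xy -68.7 -2.7 z 6.0 tooly yaw -135.34 F ctr -0.05 0.01 -0.39 q [-0.07  0.64  1.62 -0.    0.89  2.29]
t: 10.95
tcp_pos: [0.59, 0.0697, 0.1148]
tool_rot: [0.923, -0.385, -0.001, 0.001]
force: [-2.3, -2.3, -0.2]
finger_gap: 0.226
gripper_force: 68.7
t 10.95 tip counter xy -66.9 -2.6 z 5.9 tooly yaw -135.33 F ctr -3.21 0.03 -0.19 q [-0.07  0.64  1.61 -0.    0.89  2.29]
```

```bash
python3 -m handwheel '[[[0,0,-0.16,0],[0,0,-0.2,0],[0,-0.04,-0.25,0],[0,-0.05,-0.25,0],[0,-0.08,-0.33,0],[0,-0.11,-0.33,0],[0,0,0,0]]]'; python3 g.py;python3 cov.py
```

```text
t: 11.82
tcp_pos: [0.5969, 0.0753, 0.1543]
tool_rot: [0.923, -0.385, 0.001, -0.001]
force: [0.3, -1.1, -0.8]
finger_gap: 0.222
gripper_force: 68.9
t 11.825 tip counter xy -57.6 -3.9 z 45.3 tooly yaw -135.34 F ctr -0.56 -0.96 -0.84 q [-0.06  0.59  1.57  0.    0.98  2.3 ]
399 [[-53.6 -60.1  40.7]
 [-35.7 -42.8  95.3]
 [ 49.2  83.7 195.9]] ((-1.5293769836425781, 12.9664306640625), (105.88823699951172, 144.94822692871094), 1.1655031442642212)
slope [-0.61745018 77.18534685] z at x=-65 117.31960886931921
```

```bash
python3 -m handwheel '[[[0,0.5,0,0],[0,0,-0.64,0],[0,0,-0.64,0],[0,0,0,0],[0,-0.3,0,0],[0,-0.1,0,0],[0,-0.17,-0.28,0],[0,-0.17,-0.28,0],[0,-0.16,-0.26,0],[0,-0.21,-0.22,0],[0,-0.21,-0.21,0],[0,-0.2,-0.21,0],[0,0,0,0]]]'; python3 g.py;python3 cov.py
```

```text
t: 13.5
tcp_pos: [0.6154, 0.0937, 0.2223]
tool_rot: [0.923, -0.386, 0.002, -0.001]
force: [-0.4, -0.8, -0.8]
finger_gap: 0.225
gripper_force: 68.9
t 13.5 tip counter xy -31.4 -4.2 z 113.3 tooly yaw -135.35 F ctr -0.83 -0.24 -0.77 q [-0.03  0.53  1.45  0.    1.15  2.33]
156 [[-24.7 -59.6  40.6]
 [-23.2 -46.2 134.9]
 [ 53.8  88.3 137.1]] ((13.985250473022461, 14.915607452392578), (79.40106964111328, 148.10618591308594), 1.088235855102539)
slope [ -1.2602732 106.422885 ] z at x=-65 188.3406431107949
```

```bash
python3 -m handwheel '[[[0,-0.25,-0.2,0],[0,-0.25,-0.2,0],[0,-0.25,-0.2,0],[0,-0.28,-0.12,0],[0,-0.28,-0.12,0],[0,-0.28,-0.12,0],[0,-0.29,-0.07,0],[0,-0.29,-0.07,0],[0,-0.29,-0.06,0],[0,-0.25,0,0],[0,-0.25,0,0],[0,-0.25,0,0],[0,0,0,0]]]'; python3 g.py;  python3 -m handwheel '[[[0,-0.15,0,0],[0,-0.12,0,0],[0,0,0,0]]]'; python3 g.py
```

```text
t: 15.18
tcp_pos: [0.6714, 0.1499, 0.2504]
tool_rot: [0.923, -0.385, 0.0, -0.0]
force: [-0.1, -0.1, -0.6]
finger_gap: 0.221
gripper_force: 68.9
t 15.175 tip counter xy 47.7 -4.6 z 141.4 tooly yaw -135.34 F ctr -0.15 -0.01 -0.59 q [0.06 0.6  1.24 0.   1.3  2.42]
t: 15.55
tcp_pos: [0.6759, 0.1544, 0.2505]
tool_rot: [0.923, -0.385, 0.0, -0.0]
force: [-0.5, 0.3, -1.1]
finger_gap: 0.224
gripper_force: 68.8
t 15.55 tip counter xy 54.0 -4.6 z 141.5 tooly yaw -135.35 F ctr -0.11 0.56 -1.1 q [0.06 0.61 1.22 0.   1.31 2.43]
```

Next I'll push on towards the stop in small steps until I feel a force.

```bash
python3 -m handwheel '[[[0,-0.1,0,0],[0,-0.1,0,0],[0,0,0,0]]]'; python3 g.py;  python3 -m handwheel '[[[0,-0.08,0,0],[0,-0.04,0,0],[0,0,0,0]]]'; python3 g.py
```

```text
t: 15.92
tcp_pos: [0.6795, 0.1579, 0.2506]
tool_rot: [0.923, -0.385, 0.0, -0.0]
force: [0.9, 0.3, -1.0]
finger_gap: 0.224
gripper_force: 68.8
t 15.925 tip counter xy 59.1 -4.8 z 141.6 tooly yaw -135.35 F ctr 0.79 -0.42 -0.99 q [0.07 0.61 1.21 0.   1.32 2.43]
t: 16.3
tcp_pos: [0.6815, 0.1599, 0.2506]
tool_rot: [0.923, -0.386, 0.0, -0.0]
force: [-0.5, -0.8, -0.6]
finger_gap: 0.226
gripper_force: 68.8
t 16.3 tip counter xy 61.8 -4.8 z 141.6 tooly yaw -135.35 F ctr -0.92 -0.18 -0.62 q [0.07 0.62 1.2  0.   1.32 2.43]
```

```bash
python3 -m handwheel '[[[0,0.5,0,0],[0,0.7,0,0],[0,0.7,0,0],[0,0.7,0,0],[0,0.7,0,0],[0,0,0,0],[0,0,0,0]]]'; python3 g.py; cat > c.py <<'E'
from h import *
import sys
yaw=np.radians(45.5);ex=np.array([np.cos(yaw),np.sin(yaw)]);ey=np.array([-ex[1],ex[0]]);O=np.array([.632,.122])
tiles=[]
for n in ('scene','side','wrist'):
    s=sense();K,E,p=ext(n,s);im,d=snapshot(n);hsv=cv2.cvtColor(im,cv2.COLOR_RGB2HSV);P=cloud(K,E,d)
    C=np.stack([(P[...,:2]-O)@ex,(P[...,:2]-O)@ey,P[...,2]],-1)*1000
    h,sa,v=[hsv[...,i].astype(int) for i in range(3)]
    box=(d>0)&(abs(C[...,0])<48)&(abs(C[...,1])<58)&(C[...,2]<50)&(C[...,2]>0)
    red=box&((h<8)|(h>172))&(sa>130)&(v>60)
    br=box&(h>12)&(h<32)&(sa>70)&(v>80)
    for k,m in (('red',red),('brass',br)):
        nn,l,st,ce=cv2.connectedComponentsWithStats(m.astype(np.uint8))
        for i in range(1,nn):
            if st[i,4]<8: continue
            q=C[l==i];rz=np.median(q[:,2]);g=onz(K,E,*ce[i],rz/1000)[:2]-O
            print(n,k,st[i],'med',np.median(q,0).round(1),'mid',((q.min(0)+q.max(0))/2).round(1),'centroid ray',(1000*g@ex).round(1),(1000*g@ey).round(1))
    bl=(d>0)&(h>100)&(h<120)&(sa>120)&(C[...,2]>60)&(abs(C[...,1])<62)&(abs(C[...,0]-60)<40)
    if bl.sum()>20: q=C[bl];a=np.polyfit(q[:,2],q[:,0],1);print(n,'cover dx/dz',a,np.pi/2+np.arctan(a[0]))
    x=np.linalg.inv(E)@np.array([*O,.03,1]);u,w=int(K[0,2]+K[0,0]*x[0]/-x[2]),int(K[1,2]-K[1,1]*x[1]/-x[2])
    u0=min(max(u-50,0),412);v0=min(max(w-70,0),244);print(n,'crop',u0,v0);tiles.append(cv2.resize(im[v0:v0+140,u0:u0+100],(260,364),interpolation=cv2.INTER_CUBIC))
cv2.imwrite(f'pics/{sys.argv[1]}.png',np.hstack(tiles)[...,::-1])
E
python3 c.py c2
```

```text
t: 17.18
tcp_pos: [0.6232, 0.1019, 0.2509]
tool_rot: [0.923, -0.386, 0.001, -0.0]
force: [0.1, 0.7, -1.5]
finger_gap: 0.225
gripper_force: 68.9
t 17.175 tip counter xy -20.3 -3.9 z 141.9 tooly yaw -135.38 F ctr 0.59 0.47 -1.49 q [-0.01  0.52  1.39  0.    1.23  2.35]
scene red [286 191  13  10  69] med [-15.   18.6  10.8] mid [-18.   23.3   9. ] centroid ray -16.4 21.0
scene brass [289 189   7   8  49] med [-17.6  23.8  26. ] mid [-19.8  33.6  17.2] centroid ray -17.3 22.9
scene brass [303 198   3   3   8] med [17.9 15.3 19.3] mid [18.2 15.8 19.1] centroid ray 18.1 15.6
scene brass [283 204   8   6  35] med [-15.9 -29.   26.5] mid [-18.8 -30.1  24.7] centroid ray -16.6 -29.6
scene cover dx/dz [-2.73709482e-02  6.98630701e+01] 1.5434322106746532
scene crop 246 129
side brass [221 202   9  11  86] med [-18.3 -23.1  22.9] mid [-17.4 -36.4  19. ] centroid ray -18.1 -24.8
side brass [221 219   8   3  20] med [-19.3  22.   27.1] mid [-19.4  10.4  16.5] centroid ray -19.8 22.2
side cover dx/dz [ 0.17498666 42.07526939] 1.7440290518525556
side crop 165 142
wrist red [252 176  14  12  81] med 
[... 160 characters left out ...]
 -31.1 36.4
wrist red [244 192   4   4  11] med [-7.  37.2 10.4] mid [-6.4 37.9 10.3] centroid ray -6.8 37.6
wrist brass [245 142  16  16  58] med [-17.  -27.2  11.1] mid [-17.4 -26.   17.4] centroid ray -17.4 -26.3
wrist brass [212 177  10   8  69] med [32.9 16.4 17.1] mid [34.2 16.2 16.7] centroid ray 33.6 16.4
wrist brass [225 177   3   5   8] med [21.6 12.7 16.3] mid [20.1 13.9 16.9] centroid ray 20.9 13.3
wrist brass [229 176   5   5   9] med [10.6 10.  16.5] mid [13.  12.7 16.2] centroid ray 11.9 11.5
wrist brass [247 182  14  13  41] med [-17.5  21.6  17.7] mid [-17.9  28.9  17.5] centroid ray -17.3 23.3
wrist cover dx/dz [ 0.14146873 46.42992348] 1.7113324723345604
wrist crop 189 101
```

View pics/c2.png

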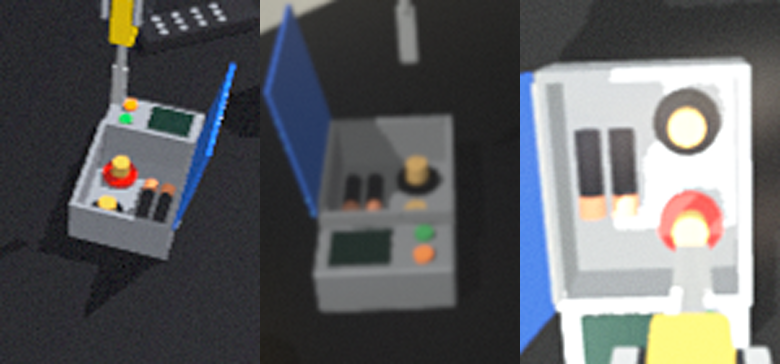

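The picture shows the cover standing open against its stop. The red ring is on the wing side (+y) at left tile (120,172), the black ring is on the other side, and the tester is still upright. I'll refine the plunger top centres.

```bash
cat > b.py <<'E'
from h import *
yaw=np.radians(45.5);ex=np.array([np.cos(yaw),np.sin(yaw)]);ey=np.array([-ex[1],ex[0]]);O=np.array([.632,.122])
for n in ('scene','side','wrist'):
    s=sense();K,E,p=ext(n,s);im,d=snapshot(n);P=cloud(K,E,d)
    C=np.stack([(P[...,:2]-O)@ex,(P[...,:2]-O)@ey,P[...,2]],-1)*1000
    for k,sy in (('red',26),('black',-28)):
        m=(d>0)&(np.hypot(C[...,0]+18,C[...,1]-sy)<17)&(C[...,2]>24.0)&(C[...,2]<31)
        if m.sum()<6: continue
        q=C[m];print(n,k,m.sum(),'mean',q.mean(0).round(1),'mid',((q.min(0)+q.max(0))/2).round(1),'ext',np.ptp(q,0).round(1))
    # compartment walls: rim tops at z~50
    m=(d>0)&(abs(C[...,2]-50)<2.5)&(abs(C[...,0])<62)&(abs(C[...,1])<66);q=C[m]
    print(n,'rim',m.sum(),np.percentile(q,[1,99],0).round(1).tolist(), cv2.minAreaRect(q[:,:2].astype(np.float32)))
E
python3 b.py
```

```text
scene red 27 mean [-16.8  26.7  26.8] mid [-17.1  26.3  27.1] ext [14.5 17.5  4.4]
scene black 29 mean [-15.7 -28.9  27. ] mid [-15.9 -28.2  27. ] ext [16.6 17.8  5.1]
scene rim 269 [[-46.7, -62.0, 47.6], [55.4, 60.2, 52.4]] ((6.023479461669922, -0.6299095153808594), (105.60184478759766, 123.41533660888672), 1.4818750619888306)
side red 21 mean [-19.   25.1  27.2] mid [-19.3  24.7  27.6] ext [14.5  7.1  2.6]
side black 41 mean [-19.1 -25.8  26.9] mid [-18.5 -26.8  26.5] ext [17.2 16.2  5. ]
side rim 415 [[-49.8, -60.7, 47.6], [51.0, 61.7, 52.2]] ((1.8488540649414062, 0.27056121826171875), (102.01508331298828, 124.5694351196289), 0.7590487599372864)
wrist red 107 mean [-19.3  26.5  26.3] mid [-19.   25.9  26.3] ext [16.6 13.2  4. ]
wrist black 143 mean [-18.1 -28.1  26.3] mid [-18.5 -27.9  26. ] ext [16.  17.4  3.7]
wrist rim 1338 [[-49.1, -59.8, 47.7], [51.8, 60.6, 52.3]] ((1.8194465637207031, 0.6654090881347656), (101.14666748046875, 120.49925994873047), 1.1545451879501343)
```

```bash
python3 -m handwheel '[[[-0.42,-0.04,0,0],[-0.42,-0.04,0,0],[-0.41,0,0,0],[0,0,0,0],[0,0,1,0],[0,0,1,0],[0,0,1,0],[0,0,0.8,0],[0,0,0.2,0],[0,0,0,0],[0,0,0,0]]]'; python3 g.py; python3 t.py | tail -4; python3 c.py c3 | grep -v cover
```

```text
t: 18.85
tcp_pos: [0.603, 0.1255, 0.1516]
tool_rot: [0.923, -0.386, 0.001, -0.0]
force: [-0.3, 0.9, -0.8]
finger_gap: 0.225
gripper_force: 68.9
t 18.85 tip counter xy -17.6 26.9 z 42.6 tooly yaw -135.35 F ctr 0.39 0.87 -0.82 q [ 0.02  0.61  1.53 -0.    1.    2.39]
0.102 113 x -0.0125 0.0138 y -0.0054 0.0298 0.0208
0.108 32 x -0.0099 0.0145 y -0.0054 0.0268 0.0144
0.114 29 x -0.0133 0.0149 y 0.0259 0.0269 0.0264
0.12990058280946176
scene red [286 191  13  10  70] med [-15.   18.8  11.3] mid [-17.8  23.3   9.3] centroid ray -16.4 20.3
scene brass [289 189   7   8  49] med [-17.6  23.8  25.7] mid [-19.9  33.2  18.8] centroid ray -17.3 23.2
scene brass [283 204   8   6  36] med [-16.2 -29.4  27.1] mid [-18.5 -29.7  26.9] centroid ray -16.5 -30.0
scene crop 246 129
side brass [226 202   4  10  30] med [-23.  -25.2  25.1] mid [-23.1 -37.3  20.3] centroid ray -23.8 -24.5
side brass [221 219   8   3  20] med [-19.3  22.6  27.1] mid [-19.3   9.7  16.5] centroid ray -19.8 22.3
side crop 165 142
wrist red [242 170  30  19 204] med [-25.7  18.2  10.4] mid [-19.8  20.5   9.3] centroid ray -24.6 18.4
wrist red [242 191   6   9  31] med [-7.3 36.8 10.3] mid [-6.7 38.2 10.4] centroid ray -7.1 37.4
wrist red [262 191   9  10  44] med [-29.8  38.1  10.3] mid [-29.8  38.9  10.3] centroid ray -30.1 38.2
wrist brass [244 123  21  22  90] med [-17.1 -28.9  10.8] mid [-17.8 -26.6  18.1] centroid ray -17.3 -27.5
wrist brass [216 173   4   8  11] med [20.7 14.8 17.1] mid [20.3 15.6 16.3] centroid ray 20.5 15.0
wrist brass [225 172   4  10  22] med [11.  16.2 16.3] mid [11.  15.7 16.4] centroid ray 11.0 16.0
wrist brass [199 174  12  10  83] med [33.9 16.5 18.3] mid [33.7 16.8 17.6] centroid ray 33.9 16.6
wrist brass [247 179  19  18  79] med [-19.3  21.3  19.5] mid [-19.1  29.1  18.1] centroid ray -19.2 23.8
wrist brass [242 221   8   1   8] med [-8.2 55.7 39.1] mid [-8.3 55.7 39.1] centroid ray -8.3 55.7
wrist crop 185 94
```

View pics/c3.png

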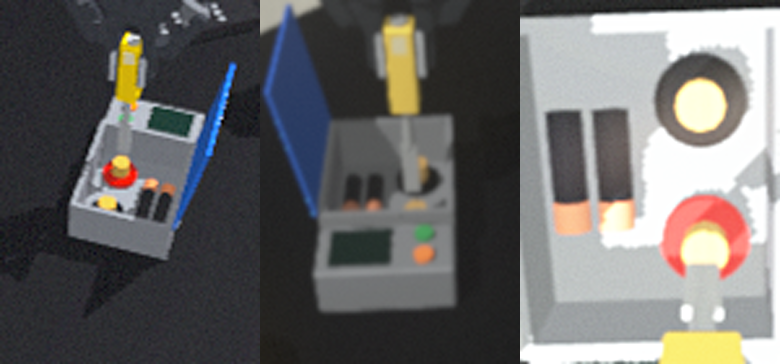

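The wrist tile shows the blade lined up over the red-ringed plunger at (704,250), and the cover stays open. I'll descend, then press in small steps.

```bash
python3 -m handwheel '[[[0,0.05,0.2,0],[0,0,0.2,0],[0,0,0.12,0],[0,0,0,0],[0,0,0,0]]]'|grep force; python3 g.py; python3 -m handwheel '[[[0,0,0.08,0],[0,0,0.04,0],[0,0,0,0],[0,0,0,0]]]'|grep force; python3 g.py
```

```text
force: [0.5, -0.1, -0.2]
gripper_force: 68.9
t 19.675 tip counter xy -19.5 27.7 z 28.5 tooly yaw -135.36 F ctr 0.25 -0.44 -0.21 q [ 0.02  0.63  1.54 -0.    0.97  2.39]
force: [0.7, 0.8, -0.1]
gripper_force: 69.0
t 20.175 tip counter xy -19.6 27.7 z 25.6 tooly yaw -135.36 F ctr 1.06 0.12 -0.11 q [ 0.02  0.63  1.55 -0.    0.96  2.39]
```

```bash
cat > f.py <<'E'
from h import *
F=[];Z=[]
for i in range(8):
    snapshot('side');s=sense();F.append(s['force'][2]);Z.append(s['tcp_pos'][2])
print('Fz',np.mean(F).round(2),'+-',(np.std(F)/8**.5).round(2),'tip z',((np.mean(Z)-.109)*1000).round(2),'t',s['t'])
E
python3 f.py; python3 -m handwheel '[[[0,0,0.08,0],[0,0,0,0],[0,0,0,0]]]'|grep -c .; python3 f.py; python3 -m handwheel '[[[0,0,0.08,0],[0,0,0,0],[0,0,0,0]]]'|grep -c .; python3 f.py
```

```text
Fz -1.13 +- 0.13 tip z 25.59 t 20.575
6
Fz 0.82 +- 0.12 tip z 23.65 t 21.35
6
Fz 1.26 +- 0.05 tip z 21.63 t 22.125
```

```bash
python3 -m handwheel '[[[0,0,0.07,0],[0,0,0,0],[0,0,0,0]]]'|grep -c .; python3 f.py; python3 g.py; python3 c.py c4|grep -E "cover|brass"; python3 b.py | grep -E "red|black"
```

```text
6
Fz 1.71 +- 0.09 tip z 19.87 t 22.9
t 22.9 tip counter xy -19.6 27.7 z 19.9 tooly yaw -135.35 F ctr -0.41 -0.05 2.26 q [0.02 0.64 1.55 0.   0.95 2.38]
scene brass [289 192   7   5  23] med [-15.2  21.4  20.3] mid [-16.7  23.4  18.2] centroid ray -15.9 21.4
scene brass [283 204   8   6  34] med [-17.  -28.5  26.4] mid [-18.5 -19.6  16. ] centroid ray -16.8 -29.2
scene cover dx/dz [ 0.12504949 51.31225908] 1.6952000544524923
side brass [226 202   4  10  26] med [-24.6 -25.8  26.3] mid [-23.  -38.2  19.8] centroid ray -24.1 -24.6
side cover dx/dz [ 0.17524161 42.05503839] 1.7442764141460012
wrist brass [241 125  23  24 105] med [-17.6 -28.1  10.9] mid [-17.7 -26.   18.3] centroid ray -17.6 -27.1
wrist brass [221 177   3  11  22] med [11.1 15.6 16.6] mid [11.2 15.7 16.3] centroid ray 11.0 15.5
wrist brass [193 179  11  11 107] med [33.8 16.5 18.1] mid [34.3 16.6 17.6] centroid ray 34.1 16.5
wrist brass [211 178   5   9  12] med [20.8 14.8 16.8] mid [19.9 15.3 16.9] centroid ray 20.4 15.1
wrist brass [244 185  20  16 125] med [-20.8  22.7  20.1] mid [-18.2  27.2  16.3] centroid ray -20.2 22.8
wrist brass [242 221   8   1   8] med [-10.   55.5  17.9] mid [-10.   55.7  17.6] centroid ray -10.0 55.5
wrist cover dx/dz [ 0.17032192 43.29324911] 1.7394993406310193
scene red 10 mean [-18.2  25.3  27.8] mid [-17.6  25.3  27.4] ext [11.3  3.7  6.6]
scene black 29 mean [-15.6 -29.   26.8] mid [-16.  -28.3  26.6] ext [16.2 16.7  5. ]
side red 6 mean [-19.5  28.6  27.7] mid [-19.5  28.6  27.7] ext [10.2  1.9  1.6]
side black 17 mean [-21.7 -27.1  27. ] mid [-18.5 -27.7  27.1] ext [17.5 12.4  4.1]
wrist red 37 mean [-19.8  26.3  27.5] mid [-19.8  26.2  27.5] ext [11.2  0.9  6.9]
wrist black 324 mean [-18.2 -27.9  26.4] mid [-17.9 -28.1  26.1] ext [17.5 17.3  3.8]
```

```bash
python3 - <<'E'
from h import *
yaw=np.radians(45.5);ex=np.array([np.cos(yaw),np.sin(yaw)]);ey=np.array([-ex[1],ex[0]]);O=np.array([.632,.122])
for n in ('wrist','scene'):
    for k,(x,y) in (('red',(-19,27.5)),('black',(-18.2,-28))):
        Z=[]
        for i in range(2):
            s=sense();K,E,p=ext(n,s);im,d=snapshot(n);P=cloud(K,E,d)
            C=np.stack([(P[...,:2]-O)@ex,(P[...,:2]-O)@ey,P[...,2]],-1)*1000
            m=(d>0)&(np.hypot(C[...,0]-x,C[...,1]-y)<9)&(C[...,2]>12)&(C[...,2]<50);Z+=list(C[m][:,2])
        print(n,k,np.histogram(Z,np.arange(12,36,1))[0],np.median([z for z in Z if z<29]))
E
```

```text
wrist red [ 12   9   8  15   6   9  20  30 126 110  15   6  19   3   6  13   5  11
  14   1  14   9   3] 20.841468964286598
wrist black [  4   6   2   3   4   1   3   2   3   2   5   1  23 133 341 142  11   1
   0   0   0   0   0] 26.438751893550563
scene red [1 0 0 2 0 3 2 1 5 7 5 5 5 2 1 2 2 3 1 1 2 2 1] 22.087655328725365
scene black [ 0  0  0  0  0  0  0  0  0  1  1  0  4  9  5 21  5  2  1  0  0  0  0] 27.16993144290275
```

```bash
python3 -m handwheel '[[[0,0,0.02,0],[0,0,0,0],[0,0,0,0]]]'|tail -4; python3 -c "from station import sign_off; print(sign_off())"
```

```text
tool_rot: [0.923, -0.386, 0.0, -0.0]
force: [0.8, -0.1, 2.9]
finger_gap: 0.227
gripper_force: 69.2
the job is handed in; nothing more can be done
None
```

The job is handed in at about 24 s of 50: I levered the cover open to about 1.74 rad with the tester (the shank did the first part of the lift, then the blade), and the middle-sized tester is held upright on the red-ringed contact, pressed about 6 mm (5.5 mm measured before a last 0.5 mm step). The black-ringed contact measured unpressed, and the arm stayed clear of the cup, remote and marker.

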